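# Sweep the walnut shells into the scrap pan

### The job

Sweep the three walnut half shells off the round board with your fingertips, so that they drop over its edge into the shallow steel pan tucked under it. Only push them along: do not pick any shell up or carry it, let none end up on the counter, and leave the pan, the teacup, the colander and the tiffin where they stand.

Things in the scene. Friction and masses are not known exactly. Their poses are not given: they have to be found in the camera images.
- board: Round tamarind-wood board, 280 mm across, fixed. Origin on the counter under its centre. It is a 24 mm thick disc on four short feet (60 mm from the centre along the diagonals): underside 26 mm, flat top 50 mm above the counter, no rim. Its +x axis points from its centre roughly towards the scrap pan
- pan: Shallow open rectangular stainless steel scrap pan, 170 mm (x) by 180 mm (y), 20 mm high, walls and floor 3 mm, loose, 0.6 kg. Origin under its centre, on the counter. One of its 180 mm sides is tucked some 50 mm in under the overhanging edge of the board, so that what is pushed off the board's edge there drops about 45 mm into it
- shell1_mid (a point): Centre of a brown walnut half shell, on the left half of the board as seen facing the pan: a hollow-side-down dome 36 mm across at its flat foot, 18.5 mm high, about 12 g, lying loose on the board; this point is 9 mm above its foot. All three shells are alike
- shell2_mid (a point): Centre of a brown walnut half shell, on the right half of the board as seen facing the pan: a hollow-side-down dome 36 mm across at its flat foot, 18.5 mm high, about 12 g, lying loose on the board; this point is 9 mm above its foot. All three shells are alike
- shell3_mid (a point): Centre of a brown walnut half shell, on the part of the board away from the pan: a hollow-side-down dome 36 mm across at its flat foot, 18.5 mm high, about 12 g, lying loose on the board; this point is 9 mm above its foot. All three shells are alike
- teacup: White ceramic teacup with one handle, 84 mm across, 65 mm high, standing on the counter to the right of the board, on the robot's side; origin under its centre. To be left alone
- colander: Red plastic colander with two ears, 200 mm across the rim (244 mm over the ears), 90 mm high, on the counter to the left of the board; origin under its centre. To be left alone
- tiffin: Three-tier round stainless steel tiffin with side clips and a carrying loop, 122 mm across, 210 mm high to the loop, on the counter to the robot's left; origin under its centre. To be left alone
Mind the look-alikes: they are no part of the job. What is shaped like the part that bears shell2_mid but blue, red or white is not meant.

How it is judged:
By the outcome, as a careful person would: the job done as asked, in the order asked, and still so for the second after the job is handed in, with the robot touching nothing.
It also fails if it takes over 51 s, if anything falls off the work surface, if the arm or the gripper's body presses on something with over 40 N, if the wrist force passes 120 N, or if a joint passes its speed limit or range.

### The arm

A 7-joint arm with a two-finger parallel gripper is mounted at the origin on the work surface. World frame = base frame: x ahead of the robot, y to its left, z up, the work surface at z = 0. Lengths are in mm, angles in rad, forces in N, time in s.
With the tool pointing down it reaches from about 400 to 875 mm from the base axis. Payload 4.4 kg.
Tool frame: the origin (TCP) lies at the very end of the fingers, on their centre line; the grasp point (between the pads) lies 19 mm behind it; y points along the fingers, x is the direction in which the jaws open and shut, and the axes are right-handed (so a half turn about y gives the same grasp; the last joint's range is limited). The gripper opens to 85 mm and grips with 20 to 120 N. Pads are 22 mm wide; open, the fingers measure 114 mm over their backs; the gripper's body (76 mm by 85 mm) begins 54 mm behind the grasp point. The pads swing forward as they close: fully open they stand 13 mm farther back than shut.
Start: joints at [-1.181, 0.628, 0.038, 1.517, -0.027, 0.996, -0.02], TCP at [286.097, 583.666, 231.313] pointing down, gripper open.
Joint ranges: [-3.06, 3.06], [-0.37, 2.12], [-1.25, 1.32], [0.18, 2.47], [-1.1, 4.24], [0.23, 1.98], [-2.94, 2.94]. Speed limits (rad/s): [2.57, 2.57, 3.14, 3.14, 3.14, 3.14, 3.14].

### API

Orientations are given as [roll, pitch, yaw] about the fixed x, y, z axes, in that order (R = Rz(yaw) Ry(pitch) Rx(roll)).
In Python, from cell import readout, eyes, finish_job gives the robot as it stands. The module is installed in compiled form; this text tells all that it offers.
- The arm moves only by the tool apply_moves, never from a script. Its argument "commands" is a list that holds one entry, the list of rows, each a list of 6 numbers: the shift along the tool's x, y, z in units of 0.04 m (1.0 is 0.04 m), then the turn, a rotation vector about the tool's x, y, z in units of 5 degrees (1.0 is 5 degrees). A call has 1 to 8 rows; each row shifts and turns the pose as measured when the row begins, along the tool's axes as they then stand; what a row does not reach is not made up. A row lasts 1/12 s, in which the tool goes at most 41.7 mm and 7.16 degrees, less where a joint would pass 70% of its speed; a pose out of reach is approached as far as the arm can. A call with a number of a shift or a turn outside -1 to 1 is refused whole. A call with a gripper value outside its range is refused whole. "claw" is the finger opening in mm, from 0 to 85.4, set as the call begins (left out, the last holds). The fingers move at their own pace and stop on an object; the grip force is fixed at half the most. Time passes only in rows, so rows that do not move let the fingers close. It gives the time, the measured TCP pose, the force and the opening at its end, in the units of the state.
- readout.read_state(): the state, without advancing time (a new reading comes with each control period).
- eyes.get_image(name): name is "scene" or "top" or "wrist"; returns a dict with "image" (420x560x3 uint8, red, green, blue), "mtx" (3x3 intrinsics, pixels), "rvec" (rotation vector, rad) and "tvec" (3), from world to camera coordinates, as OpenCV has them. Camera axes: x right, y down, z forward; pixel columns grow to the right and rows downward; lengths in mm; the calibration is good to about 2 mm. A picture is of the moment at which its call begins. There is no depth.
- finish_job(): hands the job in, once; it reports no verdict.
The state is a dict: "clock": time; "qpos": joint angles; "qd": joint speeds; "tau": joint torques, N m; "eef_pos": TCP position; "tool_rot": TCP orientation; "force": force on the tool from outside, world axes, zero at the start; "torque": the same for the moment, N m; "width": finger opening in mm.
Only numpy, scipy, OpenCV 4.12 (cv2) and the standard library are available. Lean on these libraries where they do the work, as an engineer would, in place of code of your own. Each camera call takes 0.05 s, during which the arm holds its last target. There are 200 camera calls.

## Working session

There is one attempt and no reset: what is moved stays moved. The work goes in short steps, Python scripts to look and compute and a tool call to move; the robot and the scene stay as the last step left them, time stands still between calls to the robot, and variables do not carry over. Pictures are saved under pics/ and viewed, about 8 in all and at most 12, crops included, and the job is handed in when it is done.

Besides the shell and the picture viewer there is one more tool, called after ">>>" by a JSON object that holds its "method" and its "body". apply_moves: Moves the arm, as the interface text tells. Shifts and turns lie within -1 to 1; 1 stands for 0.04 m of shift or 5 degrees of turn. Its arguments: {"type":"object","properties":{"commands":{"type":"array"},"claw":{"type":"number"}},"required":["commands"]}

```bash
mkdir -p pics
cat > h.py <<'E'
import numpy as np, cv2
from cell import readout, eyes, finish_job
def snap(cam,name):
    d=eyes.get_image(cam); cv2.imwrite(f'pics/{name}.png',d['image'][:,:,::-1]); np.savez(f'pics/{name}.npz',**d); return d
def ray(d,uv,z):
    R=cv2.Rodrigues(np.array(d['rvec'],float))[0]; t=np.array(d['tvec'],float).ravel(); K=np.array(d['mtx'])
    r=R.T@np.linalg.inv(K)@np.array([uv[0],uv[1],1.]); c=-R.T@t
    return c+r*(z-c[2])/r[2]
def proj(d,p):
    return cv2.projectPoints(np.array(p,float).reshape(-1,1,3),np.array(d['rvec'],float),np.array(d['tvec'],float),np.array(d['mtx'],float),None)[0].reshape(-1,2)
E
python3 - <<'E'
from h import *
a=snap('top','top1');b=snap('scene','scene1')
s=readout.read_state();print({k:np.round(s[k],3).tolist() for k in s})
E
```

```text
{'clock': 0.1, 'qpos': [-1.181, 0.629, 0.038, 1.518, -0.027, 0.996, -0.02], 'qd': [-0.001, -0.001, -0.0, -0.003, -0.0, -0.001, -0.001], 'tau': [0.002, -56.454, 1.23, -19.397, 0.011, 0.005, 0.0], 'eef_pos': [285.839, 583.153, 230.479], 'tool_rot': [-1.571, 0.002, 1.115], 'force': [-1.014, 0.389, -0.179], 'torque': [0.005, 0.023, -0.036], 'width': 85.539}
```

View pics/top1.png

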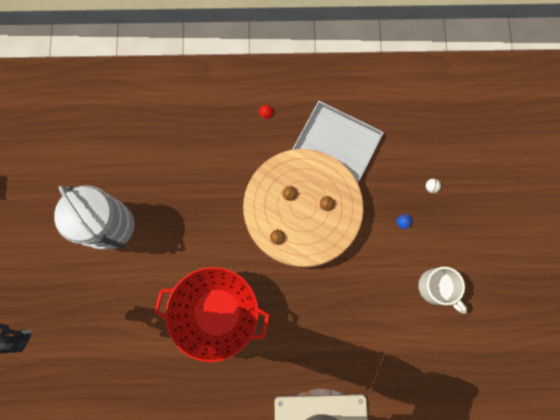

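View pics/scene1.png

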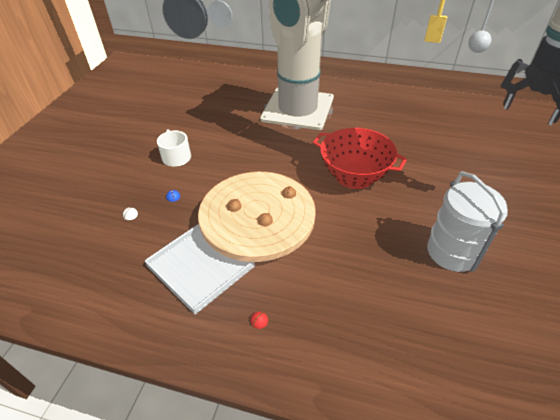

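The top view shows three brown shells on the board at (290,193), (327,203) and (278,237). The look-alikes off the board are red (266,111), blue (404,221) and white (433,185). The pan is at about (340,140). I'll confirm in an enlarged crop.

Run:
```python
from h import *
im=cv2.imread('pics/top1.png')[95:275,225:425]
cv2.imwrite('pics/crop1.png',cv2.resize(im,None,fx=3.3,fy=3.3,interpolation=cv2.INTER_CUBIC))
d=np.load('pics/top1.npz')
for n,uv,z in [('board',(303.5,207),50),('left',(290,193),59),('right',(327,203.5),59),('back',(278,237),59),('panTL',(319,102),20),('panR',(383,131),20),('cup',(442,287),60),('L',(244,207),50),('R',(363,207),50),('T',(303,149),50),('B',(303,266),50)]:
    print(n,ray(d,uv,z).round(1))
```

```text
board [527.5  26.7  50. ]
left [559.5  57.7  59. ]
right [533.  -27.4  59. ]
back [457.1  87.6  59. ]
panTL [800.8 -22.   20. ]
panR [ 721.5 -178.1   20. ]
cup [ 336.7 -278.    60. ]
L [530.2 165.4  50. ]
R [ 524.8 -112.3   50. ]
T [668.7  23.7  50. ]
B [390.6  32.   50. ]
```

View pics/crop1.png

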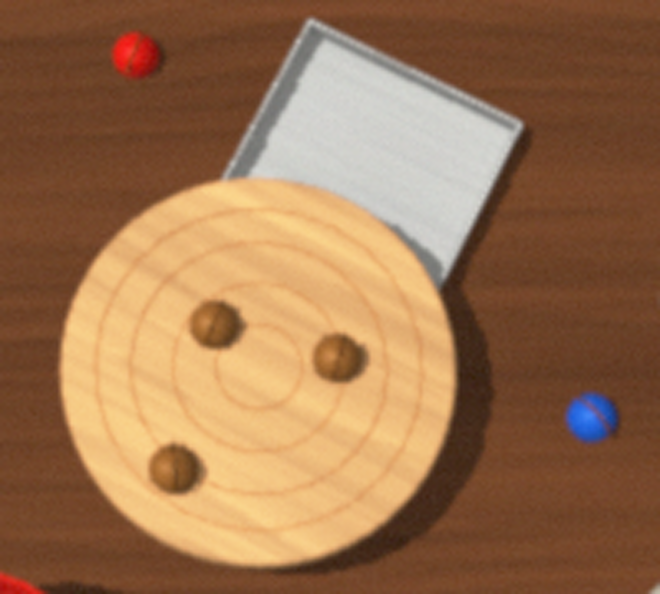

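>>> {"method": "apply_moves", "body": {"commands": [[[-0.6,-0.3,-0.75,0,0.38,0],[-0.6,0,-0.75,0,0,0],[-0.6,0,-0.75,0,0,0],[-0.6,0,-0.75,0,0,0],[-0.6,0,-0.75,0,0,0],[-0.6,0,-0.75,0,0,0],[-0.6,0,-0.75,0,0,0],[-0.6,0,-0.75,0,0,0]]], "claw": 20}}

```text
clock: 0.77
eef_pos: [405.4, 300.3, 237.2]
tool_rot: [-1.563, 0.004, 1.101]
force: [0.6, -0.0, -0.2]
width: 20.0
```

```bash
cat >> h.py <<'E'
C=np.array([527.5,26.7]);a=np.radians(-28);U=np.array([np.cos(a),np.sin(a)]);V=np.array([-U[1],U[0]])
def uv(p): p=np.array(p[:2])-C; return (p@U).round(1),(p@V).round(1)
def where():
    s=readout.read_state(); p=s['eef_pos']; print('t',round(s['clock'],2),'uvz',*uv(p),round(p[2],1),'rot',np.round(s['tool_rot'],3),'w',round(s['width'],1),'F',np.round(s['force'],1))
E
python3 -c "from h import *;where()"
```

```text
t 0.77 uvz -236.2 184.2 237.2 rot [-1.563  0.004  1.101] w 20.0 F [ 0.6 -0.  -0.2]
```

>>> {"method": "apply_moves", "body": {"commands": [[[-0.46,0.1,-0.7,-0.05,0.22,0],[-0.46,0.2,-0.7,0,0,0],[-0.46,0.2,-0.7,0,0,0],[-0.46,0.3,-0.7,0,0,0],[-0.46,0.3,-0.7,0,0,0],[-0.46,0.3,-0.7,0,0,0],[-0.46,0.3,-0.7,0,0,0],[0,0,0,0,0,0]]]}}

```text
clock: 1.43
eef_pos: [523.7, 73.4, 166.2]
tool_rot: [-1.572, 0.006, 1.069]
force: [-0.4, -1.2, -0.1]
width: 19.7
```

Run:
```python
from h import *
where(); d=snap('wrist','w1')
```

```text
t 1.43 uvz -25.3 39.5 166.2 rot [-1.572  0.006  1.069] w 19.7 F [-0.4 -1.2 -0.1]
```

View pics/w1.png

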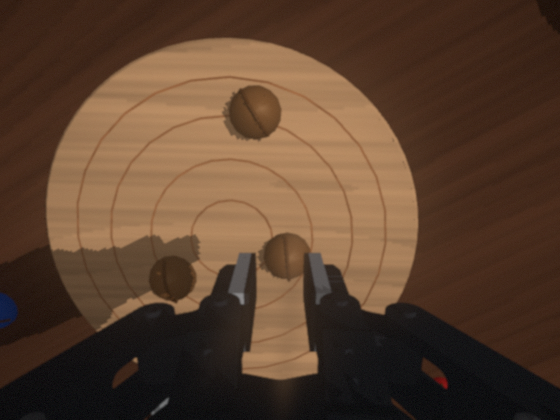

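The wrist view shows back shell at (255,112), left shell at (287,256) just beyond the fingertips, right shell at (172,278), board centre ring at (231,238).

Run:
```python
from h import *
d=np.load('pics/w1.npz')
for n,p,z in [('back',(255,112),59),('left',(287,256),59),('right',(172,278),59),('ctr',(231,238),50),('edgeL',(47,210),50),('edgeR',(418,215),50)]:
    print(n,ray(d,p,z).round(1),uv(ray(d,p,z)))
p=readout.read_state()['eef_pos'];print(proj(d,[p]))
```

```text
back [458.5  89.5  59. ] (np.float64(-90.4), np.float64(23.0))
left [558.6  59.3  59. ] (np.float64(12.1), np.float64(43.3))
right [532.9 -24.9  59. ] (np.float64(29.0), np.float64(-43.0))
ctr [529.   27.5  50. ] (np.float64(1.0), np.float64(1.5))
edgeL [445.1 -80.5  50. ] (np.float64(-22.4), np.float64(-133.3))
edgeR [579.5 157.5  50. ] (np.float64(-15.5), np.float64(139.9))
[[286.10461661 268.96326318]]
```

>>> {"method": "apply_moves", "body": {"commands": [[[0.1,0.5,0.2,0,-0.15,0],[0,0.7,0,0,0,0],[0,0.6,0,0,0,0],[0,0.4,0,0,0,0],[0,0.2,0,0,0,0],[0,0,0,0,0,0]]]}}

```text
clock: 1.98
eef_pos: [517.0, 89.5, 68.5]
tool_rot: [-1.57, -0.001, 1.088]
force: [-0.3, -0.3, 0.1]
width: 20.0
```

```bash
python3 -c "from h import *;where()"
```

```text
t 1.98 uvz -38.8 50.6 68.5 rot [-1.570e+00 -1.000e-03  1.088e+00] w 20.0 F [-0.3 -0.3  0.1]
```

>>> {"method": "apply_moves", "body": {"commands": [[[-0.18,0.2,0,0,0,0],[0,0.1,0,0,0,0],[0,0,0,0,0,0]]]}}

```text
clock: 2.23
eef_pos: [514.1, 86.2, 57.8]
tool_rot: [-1.57, -0.003, 1.091]
force: [0.2, 1.0, -0.2]
width: 20.2
```

```bash
python3 -c "from h import *;where()"
```

```text
t 2.23 uvz -39.8 46.3 57.8 rot [-1.57  -0.003  1.091] w 20.2 F [ 0.2  1.  -0.2]
```

>>> {"method": "apply_moves", "body": {"commands": [[[-0.07,0.08,0,0,0.05,0],[0,0,-0.2,0,0,0],[0,0,-0.25,0,0,0],[0,0,-0.3,0,0,0],[0,0,-0.3,0,0,0],[0,0,-0.3,0,0,0],[0,0,-0.2,0,0,0],[0,0,0,0,0,0]]]}}

```text
clock: 2.9
eef_pos: [578.2, 53.1, 59.7]
tool_rot: [-1.58, -0.009, 1.087]
force: [0.0, -0.4, 0.3]
width: 19.6
```

Run:
```python
from h import *
where(); d=snap('wrist','w2'); e=snap('scene','s2')
a=d['image'][:,:,::-1]; b=cv2.resize(e['image'][150:320,130:340,::-1],None,fx=2,fy=2)
o=np.zeros((420,400+420,3),np.uint8); o[:300,:400]=cv2.resize(a,(400,300)); o[:340,400:]=b
cv2.imwrite('pics/c2.png',o[:345,:])
```

```text
t 2.9 uvz 32.4 47.1 59.7 rot [-1.58  -0.009  1.087] w 19.6 F [ 0.  -0.4  0.3]
```

View pics/c2.png

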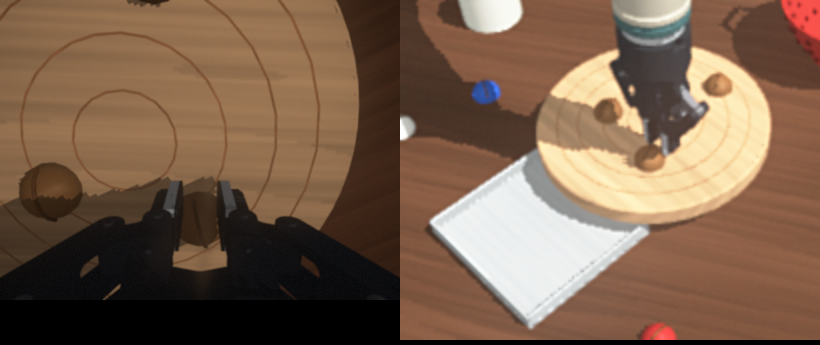

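Shell 1 sits centred in the notch between the fingers in the left picture, and is moving towards the pan. I'll keep pushing, slightly lower and inward.

>>> {"method": "apply_moves", "body": {"commands": [[[-0.05,0.08,-0.25,-0.05,0,0],[-0.05,0.03,-0.3,0,0,0],[-0.05,0.02,-0.35,0,0,0],[-0.05,0,-0.35,0,0,0],[-0.04,0,-0.35,0,0,0],[0,0,-0.35,0,0,0],[0,0,-0.35,0,0,0],[0,0,-0.35,0,0,0]]]}}

```text
clock: 3.67
eef_pos: [653.7, 11.9, 58.2]
tool_rot: [-1.552, -0.01, 1.106]
force: [-2.1, 1.5, 5.2]
width: 20.4
```

Run:
```python
from h import *
where()
```

```text
t 3.67 uvz 118.4 46.2 58.2 rot [-1.552 -0.01   1.106] w 20.4 F [-2.1  1.5  5.2]
```

>>> {"method": "apply_moves", "body": {"commands": [[[0,0,-0.35,0,0,0],[0,0,-0.35,0,0,0],[0,0,-0.1,0,0,0],[0,0,0,0,0,0]]]}}

```text
clock: 4.0
eef_pos: [683.8, -3.5, 57.0]
tool_rot: [-1.551, -0.01, 1.106]
force: [-0.0, 0.0, -0.3]
width: 19.8
```

Run:
```python
from h import *
where(); d=snap('top','t3'); e=snap('scene','s3')
a=cv2.resize(d['image'][90:280,230:400,::-1],None,fx=2,fy=2); b=cv2.resize(e['image'][150:320,130:340,::-1],None,fx=2,fy=2)
o=np.zeros((380,340+420,3),np.uint8); o[:,:340]=a; o[:340,340:]=b
cv2.imwrite('pics/c3.png',o)
```

```text
t 4.0 uvz 152.2 46.7 57.0 rot [-1.551 -0.01   1.106] w 19.8 F [-0.   0.  -0.3]
```

View pics/c3.png

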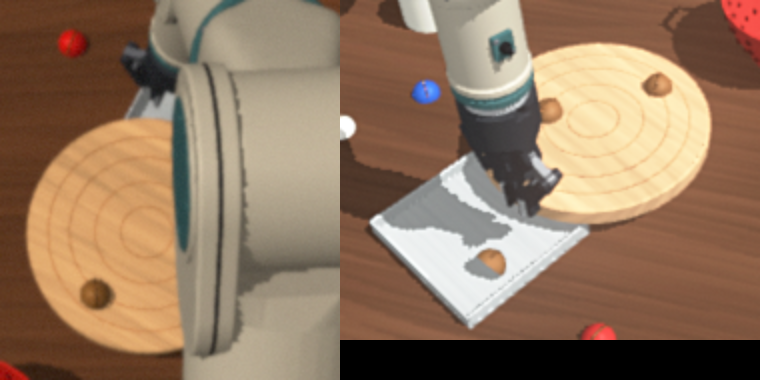

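Shell 1 lies in the pan (scene crop 491,262), and the other two are still in place. Next I lift and go behind the right shell.

>>> {"method": "apply_moves", "body": {"commands": [[[0,-0.7,0,0,0,0],[0,-0.7,0.2,-0.2,0.25,0],[-0.4,0,0.7,0,0,0],[-0.4,0,0.7,0,0,0],[-0.4,0,0.7,0,0,0],[-0.4,0,0.7,0,0,0],[-0.4,0,0.7,0,0,0],[0,0,0,0,0,0]]]}}

```text
clock: 4.77
eef_pos: [498.3, 0.1, 113.7]
tool_rot: [-1.557, -0.007, 1.092]
force: [-1.3, 0.3, 0.1]
width: 20.0
```

```bash
python3 -c "from h import *;where()"
```

```text
t 4.77 uvz -13.3 -37.2 113.7 rot [-1.557 -0.007  1.092] w 20.0 F [-1.3  0.3  0.1]
```

>>> {"method": "apply_moves", "body": {"commands": [[[0,0,0,0,0,0],[-0.1,0.5,0,-0.15,0.1,0],[0,0.5,0,0,0,0],[0,0.2,0,0,0,0],[0,0,0,0,0,0],[0,0,0,0,0,0]]]}}

```text
clock: 5.27
eef_pos: [495.8, -0.1, 66.5]
tool_rot: [-1.572, -0.01, 1.088]
force: [-0.1, 0.0, -0.6]
width: 20.0
```

```bash
python3 -c "from h import *;where()"
```

```text
t 5.27 uvz -15.4 -38.5 66.5 rot [-1.572 -0.01   1.088] w 20.0 F [-0.1  0.  -0.6]
```

>>> {"method": "apply_moves", "body": {"commands": [[[-0.14,0.15,0,0,0,0],[-0.05,0.12,0,0,0.05,-0.1],[0,0,0,0,0,0],[0,0,0,0,0,0]]]}}

```text
clock: 5.6
eef_pos: [494.3, -7.2, 56.1]
tool_rot: [-1.575, -0.022, 1.083]
force: [0.6, -0.3, 0.1]
width: 19.7
```

```bash
python3 -c "from h import *;where()"
```

```text
t 5.6 uvz -13.4 -45.5 56.1 rot [-1.575 -0.022  1.083] w 19.7 F [ 0.6 -0.3  0.1]
```

>>> {"method": "apply_moves", "body": {"commands": [[[0,0.03,-0.2,0,0,0.2],[0,0.02,-0.25,0,0,0.05],[0.03,0.02,-0.3,0,0,0],[0.03,0.02,-0.3,0,0,0],[0.03,0.02,-0.3,0,0,0],[0.03,0.02,-0.3,0,0,0],[0.03,0.02,-0.3,0,0,0],[0.03,0,-0.3,0,0,0]]]}}

```text
clock: 6.27
eef_pos: [580.8, -45.6, 52.2]
tool_rot: [-1.575, 0.0, 1.083]
force: [-0.6, -0.6, -0.8]
width: 20.1
```

```bash
python3 -c "from h import *;where()"
```

```text
t 6.27 uvz 81.0 -38.8 52.2 rot [-1.575  0.     1.083] w 20.1 F [-0.6 -0.6 -0.8]
```

>>> {"method": "apply_moves", "body": {"commands": [[[0,-0.08,-0.3,0,0,0],[0,-0.02,-0.3,0,0,0],[0,0,-0.3,0,0,0],[0,0,-0.3,0,0,0],[0,0,-0.3,0,0,0],[0,0,-0.2,0,0,0],[0,0,0,0,0,0]]]}}

```text
clock: 6.85
eef_pos: [650.0, -83.8, 58.8]
tool_rot: [-1.582, -0.003, 1.08]
force: [0.0, -0.3, 0.3]
width: 20.3
```

```bash
python3 -c "from h import *;where()"
```

```text
t 6.85 uvz 160.0 -40.1 58.8 rot [-1.582 -0.003  1.08 ] w 20.3 F [ 0.  -0.3  0.3]
```

>>> {"method": "apply_moves", "body": {"commands": [[[0,-0.7,0,0,0,0],[0,-0.7,0.3,0,0,0],[0.25,-0.1,0.85,0,0,0],[0.25,0,0.9,0,0,0],[0.25,0,0.9,0,0,0],[0.25,0,0.9,0,0,0],[0.25,0,0.9,0,0,0],[0.25,0,0.9,0,0,0]]]}}

```text
clock: 7.52
eef_pos: [478.8, 71.4, 118.6]
tool_rot: [-1.594, -0.005, 1.063]
force: [0.2, 1.0, 0.3]
width: 20.1
```

>>> {"method": "apply_moves", "body": {"commands": [[[0,0,0.7,0,0,0],[0,0,0.3,0,0,0],[0,0,0,0,0,0]]]}}

```text
clock: 7.77
eef_pos: [433.7, 98.0, 118.3]
tool_rot: [-1.586, -0.005, 1.076]
force: [1.0, -0.3, -0.1]
width: 19.9
```

Run:
```python
from h import *
where(); d=snap('wrist','w4'); e=snap('scene','s4')
a=d['image'][:,:,::-1]; b=cv2.resize(e['image'][150:320,130:340,::-1],None,fx=2,fy=2)
o=np.zeros((340,370+420,3),np.uint8); o[:278,:370]=cv2.resize(a,(370,278)); o[:340,370:]=b
cv2.imwrite('pics/c4.png',o)
```

```text
t 7.77 uvz -116.3 18.9 118.3 rot [-1.586 -0.005  1.076] w 19.9 F [ 1.  -0.3 -0.1]
```

View pics/c4.png

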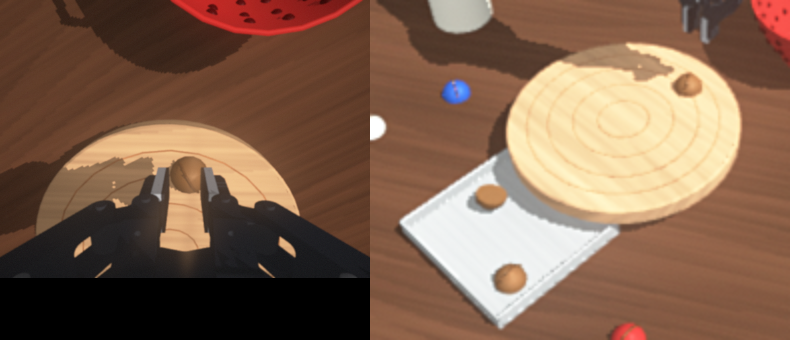

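Both shells 1 and 2 lie in the pan (scene crop 510,278 and 490,196), and the back shell is untouched at (688,85). I'll descend behind it.

Run:
```python
from h import *
d=np.load('pics/w4.npz'); print(uv(ray(d,(283,260),59)))
```

```text
(np.float64(-95.8), np.float64(20.6))
```

>>> {"method": "apply_moves", "body": {"commands": [[[0.07,0,0.45,0.1,-0.05,0],[0,0.4,0,0.05,0,0],[0,0.5,0,0,0,0],[0,0.3,0,0,0,0],[0,0,0,0,0,0],[0,0,0,0,0,0]]]}}

```text
clock: 8.37
eef_pos: [436.0, 103.0, 70.0]
tool_rot: [-1.59, -0.014, 1.065]
force: [-0.1, 0.5, -0.5]
width: 20.0
```

```bash
python3 -c "from h import *;where()"
```

```text
t 8.37 uvz -116.6 24.4 70.0 rot [-1.59  -0.014  1.065] w 20.0 F [-0.1  0.5 -0.5]
```

>>> {"method": "apply_moves", "body": {"commands": [[[-0.04,0,0.3,0.2,-0.15,0.15],[0,0,0.2,0,0,0],[0,0,0,0,0,0],[0,0,0,0,0,0]]]}}

```text
clock: 8.7
eef_pos: [419.0, 110.7, 71.5]
tool_rot: [-1.574, -0.002, 1.075]
force: [-0.1, 0.2, 0.3]
width: 20.1
```

```bash
python3 -c "from h import *;where();print(np.round(readout.read_state()['qpos'],2))"
```

```text
t 8.7 uvz -135.2 23.2 71.5 rot [-1.574 -0.002  1.075] w 20.1 F [-0.1  0.2  0.3]
[-0.34  0.63  0.03  2.24 -0.06  0.27  0.81]
```

>>> {"method": "apply_moves", "body": {"commands": [[[0,0.15,-0.1,0,0,0],[0,0.1,0,0,0,0],[0,0,0,0,0,0]]]}}

```text
clock: 8.95
eef_pos: [423.7, 109.3, 61.9]
tool_rot: [-1.576, -0.004, 1.076]
force: [-0.4, -0.2, 0.7]
width: 20.2
```

```bash
python3 -c "from h import *;where();print(np.round(readout.read_state()['qpos'],3))"
```

```text
t 8.95 uvz -130.5 24.2 61.9 rot [-1.576 -0.004  1.076] w 20.2 F [-0.4 -0.2  0.7]
[-0.335  0.65   0.026  2.238 -0.06   0.247  0.82 ]
```

>>> {"method": "apply_moves", "body": {"commands": [[[-0.03,0.08,-0.15,0,0,0],[0,0.05,-0.15,0,-0.05,0],[0,0.03,-0.2,0,0,0],[0,0.02,-0.25,0,0,0],[0,0,-0.3,0,0,0],[0,0,-0.3,0,0,0],[0,0,-0.1,0,0,0]]]}}

```text
clock: 9.53
eef_pos: [479.3, 77.3, 53.3]
tool_rot: [-1.576, -0.003, 1.081]
force: [0.3, 1.0, 0.6]
width: 20.1
```

Run:
```python
from h import *
where(); d=snap('wrist','w5'); e=snap('scene','s5')
a=d['image'][:,:,::-1]; b=cv2.resize(e['image'][150:320,130:340,::-1],None,fx=2,fy=2)
o=np.zeros((340,370+420,3),np.uint8); o[:278,:370]=cv2.resize(a,(370,278)); o[:340,370:]=b
cv2.imwrite('pics/c5.png',o)
```

```text
t 9.53 uvz -66.3 22.0 53.3 rot [-1.576 -0.003  1.081] w 20.1 F [0.3 1.  0.6]
```

View pics/c5.png

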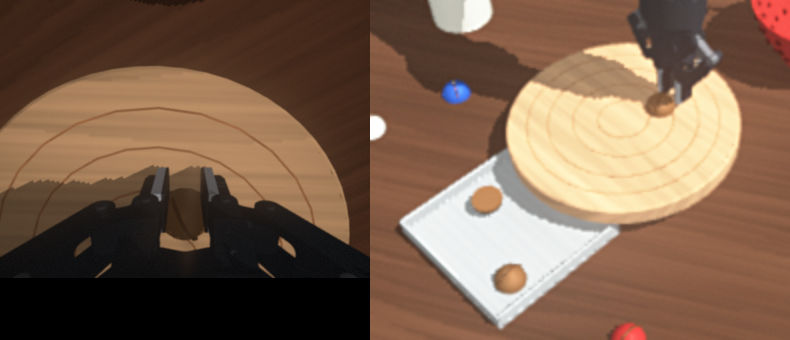

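Shell 3 is centred in the notch and moving; the other two are still in the pan.

>>> {"method": "apply_moves", "body": {"commands": [[[0,-0.03,-0.25,0,0,0],[0,0,-0.3,0,0,0],[0,0,-0.3,0,0,0],[0,0,-0.3,0,0,0],[0,0,-0.3,0,0,0],[0,0,-0.3,0,0,0],[0,0,-0.3,0,0,0],[0,0,-0.3,0,0,0]]]}}

```text
clock: 10.3
eef_pos: [564.2, 31.5, 54.8]
tool_rot: [-1.571, -0.001, 1.086]
force: [0.0, 0.3, -0.1]
width: 19.8
```

```bash
python3 -c "from h import *;where()"
```

```text
t 10.3 uvz 30.2 21.5 54.8 rot [-1.571e+00 -1.000e-03  1.086e+00] w 19.8 F [ 0.   0.3 -0.1]
```

>>> {"method": "apply_moves", "body": {"commands": [[[0,0,-0.3,0,0,0],[0,0,-0.3,0,0,0],[0,0,-0.3,0,0,0],[0,0,-0.3,0,0,0],[0,0,-0.3,0,0,0],[0,0,-0.3,0,0,0],[0,0,-0.3,0,0,0],[0,0,-0.3,0,0,0]]]}}

```text
clock: 10.97
eef_pos: [656.7, -19.8, 55.3]
tool_rot: [-1.571, 0.0, 1.086]
force: [0.4, 0.6, -0.7]
width: 19.5
```

```bash
python3 -c "from h import *;where()"
```

```text
t 10.97 uvz 135.9 19.6 55.3 rot [-1.571  0.     1.086] w 19.5 F [ 0.4  0.6 -0.7]
```

>>> {"method": "apply_moves", "body": {"commands": [[[0,0,-0.3,0,0,0],[0,0,-0.2,0,0,0],[0,-0.5,0,0,0,0],[0,-0.8,0,0,0,0],[0,-0.8,0.7,0,0,0],[0,-0.5,0.9,0,0,0],[0,0,0.9,0,0,0],[0,0,0.9,0,0,0]]]}}

```text
clock: 11.63
eef_pos: [563.5, 22.6, 161.0]
tool_rot: [-1.582, 0.002, 1.074]
force: [-0.4, -0.1, -0.3]
width: 19.9
```

>>> {"method": "apply_moves", "body": {"commands": [[[0,0,0.9,0,0,0],[0,0,0.9,0,0,0],[0,0,0.5,0,0,0],[0,0,0,0,0,0],[0,0,0,0,0,0],[0,0,0,0,0,0]]]}}

```text
clock: 12.13
eef_pos: [474.5, 70.3, 162.9]
tool_rot: [-1.58, 0.001, 1.081]
force: [0.3, -0.5, 0.6]
width: 19.8
```

Run:
```python
from h import *
where(); d=snap('top','t6'); e=snap('scene','s6')
a=cv2.resize(d['image'][90:280,230:400,::-1],None,fx=2,fy=2); b=cv2.resize(e['image'][150:320,130:340,::-1],None,fx=2,fy=2)
o=np.zeros((380,340+420,3),np.uint8); o[:,:340]=a; o[:340,340:]=b
cv2.imwrite('pics/c6.png',o)
```

```text
t 12.13 uvz -67.3 13.6 162.9 rot [-1.580e+00  1.000e-03  1.081e+00] w 19.8 F [ 0.3 -0.5  0.6]
```

View pics/c6.png

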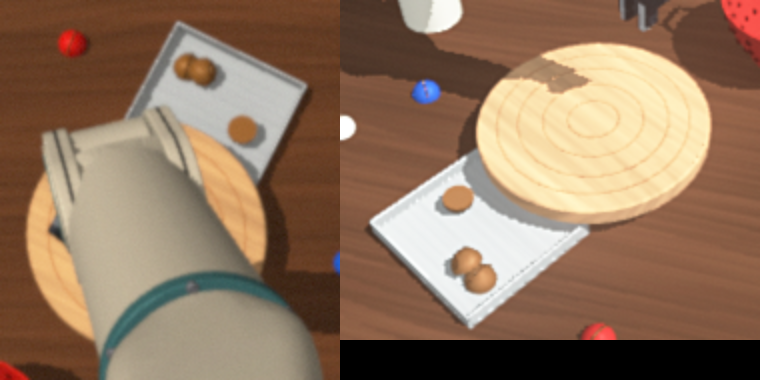

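All three shells are in the pan: two side by side at scene crop (467,262) and (481,278), one at (458,198). The board is empty and the pan corners match the first picture. I'll let it settle, then compare frames.

>>> {"method": "apply_moves", "body": {"commands": [[[0,0,0,0,0,0],[0,0,0,0,0,0],[0,0,0,0,0,0],[0,0,0,0,0,0],[0,0,0,0,0,0],[0,0,0,0,0,0],[0,0,0,0,0,0],[0,0,0,0,0,0]]]}}

```text
clock: 12.9
eef_pos: [479.1, 67.0, 162.0]
tool_rot: [-1.583, 0.001, 1.074]
force: [-0.4, -0.6, -0.5]
width: 20.1
```

Run:
```python
from h import *
e=snap('scene','s7'); f=lambda n:cv2.GaussianBlur(cv2.imread(f'pics/{n}.png'),(5,5),0)[225:320,140:255]
print('settle diff',cv2.absdiff(f('s6'),f('s7')).max(),'s1 vs s7 outer pan corner crop',cv2.absdiff(f('scene1')[70:],f('s7')[70:]).max())
g=lambda n:cv2.GaussianBlur(cv2.imread(f'pics/{n}.png'),(5,5),0)[85:200,310:410]
print('colander',cv2.absdiff(g('scene1'),g('s7')).mean())
finish_job()
```

```text
settle diff 45 s1 vs s7 outer pan corner crop 144
colander 8.088173913043478
the job is handed in; nothing more can be done
```

The frame differences are ambiguous, so I'll look at the saved last frame.

Run:
```python
import cv2,numpy as np
o=[cv2.resize(cv2.imread(f'pics/{n}.png')[60:320,130:420],(400,359)) for n in('scene1','s7')]
cv2.imwrite('pics/c7.png',np.hstack(o))
```

```text
(no output)
```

View pics/c7.png

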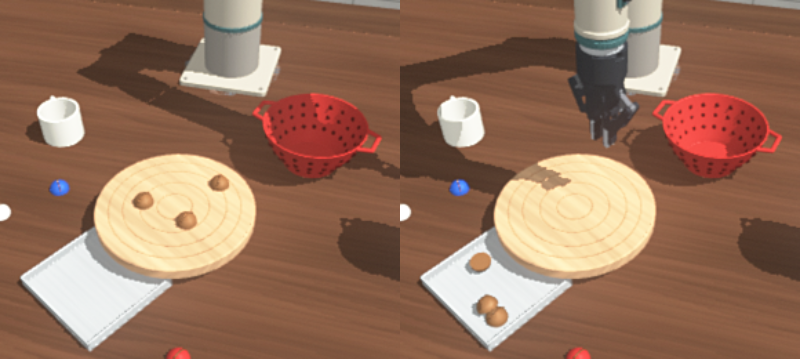

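I swept all three shells off the board into the pan with the fingertips, one push each, without gripping any of them. I handed the job in at about 13 s.

**Last picture against the first:** the board is empty, all three shells lie in the pan, and the pan, teacup and colander are where they were. The tiffin is outside that crop and I did not check it again; the arm's planned path cleared it by a good margin.

**Checks that disagreed:** my pixel-difference checks on the last frames did not come out clean.
- **Settling:** the largest change in the pan area over the last 0.8 s was 45. I did not trace it; one shell had landed dome-down and may have been rocking slightly, or it may be the arm's small drift or its shadow.
- **Pan corner:** the largest change from the first frame was 144, most likely because the two shells in the pan now lie in that crop.
- **Colander:** the mean change was 8, which fits the arm's shadow having moved off it.

**Forces and joint limits:** the largest wrist force I read was about 6 N. Joint 6 came close to its lower limit behind the back shell, at 0.247 rad against 0.23. I did not read it again while lowering the last few millimetres there.

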